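Feed a tube carrier under the reader's guard with the push stick

TASK

Take the push stick from its mat and use it to push the blue tube carrier along the reader's lane, under the clear guard, until it meets the sprung end pad hidden inside; press it home there with a steady push of about 15 N for about a second (never push it with more than 20 N). Then draw the stick out, leaving the carrier inside, and lay the stick flat back on its mat. Keep the gripper off the carrier and the reader, and leave the other things on the bench where they are.

Things in the scene. Friction and masses are not known exactly. Their poses are not given: they have to be found in the camera images.
- reader: Grey bench-top tube reader with a feed lane, fixed. Origin: at bench height (z=0) on the lane's centre line, right below the front edge of the guard. x: feed direction into the machine, z up. Lane floor 6 mm above the bench, x=-200 to 220 mm. Machine body x=64 to 229 mm, 150 mm wide, 145 mm high; the lane runs on into it.
- lane_start (a point): Rear end of the lane, on its centre line at floor height (reader x=-200 mm), open, no sill. Two aluminium side rails rise 16 mm above the lane floor: inner width 105 mm from reader x=-200 to -95 mm, tapering to 74 mm at x=-31 mm, then 77 mm.
- guard_mouth (a point): Middle of the lower front edge of the clear guard's roof (reader x=0), 40 mm above the lane floor. The roof, 106 mm wide, runs from x=0 to 64 mm, its yellow front edge reaching 53 mm above the bench.
- pad_middle (a point): Mean place of the hidden sprung end pad's face inside the machine (reader x=133 mm, 14 mm above the lane floor). An internal setting, different each time, puts the resting face anywhere from x=108 to x=158 mm: it can only be felt. The pad gives way along reader +x, 5 N per mm, for 8 mm, then is solid.
- carrier: Blue tube carrier, a tray with three red-capped tubes lying in it, loose, 0.15 to 0.31 kg, standing in the wide part of the lane before the guard, a little off-centre and askew. Base block 90 (x) x 70 (y) x 22 mm; tubes up to 30 mm. Origin: centre of its underside; x roughly along the feed direction: rear face at x=-45 mm, front face at +45 mm.
- stick: Push stick, loose, 0.16 kg: yellow bar 14 mm high, 22 mm wide, x=-40 to 158 mm; flat yellow head 46 mm wide, 18 mm high, x=158 to 170 mm; orange upright handle 50 (x) x 22 (y) mm, up to 70 mm above the underside. Origin: on the underside below the handle's middle; x to the head, z up. Balance point 30 mm ahead of the origin.
- stick_tip (a point): Middle of the flat front face of the stick's head, 170 mm ahead of its origin, 9 mm above its underside.
- stick_grip (a point): Place to grip the stick: the middle of the orange handle, 52 mm above its underside; pinch it across its 22 mm thickness (the stick's y).
- mat: Dark rubber mat, the stick's place, fixed flat on the bench, 320 (x) x 110 (y) x 3 mm. Origin: centre of its underside, x along its length. The stick starts on it with its handle about 60 mm to the -x side of the centre.
- spare_carrier: Grey carrier with yellow-capped tubes, 90 x 70 x 30 mm: bystander, not to be moved. Origin under its centre.
- tube_rack: Blue rack with white and yellow capped tubes, 70 x 190 x 92 mm: bystander. Origin under its centre.
- bottle: White bottle with a red cap, 52 mm wide, 130 mm high: bystander. Origin under its centre.
- label_roll: Roll of white labels, 70 mm wide, 40 mm high: bystander. Origin under its centre.
- specimen_pot: White pot with a yellow cap, 52 mm wide, 60 mm high: bystander. Origin under its centre.
- mouse: Black computer mouse, 105 x 60 x 22 mm: bystander. Origin under its centre.

How it is judged (in metres and radians):
On the way, in this order (a step that is already met when the one before it is completed fails the run):
1. the carrier is wholly under the guard, pushed by the stick (x of carrier in the frame of reader above 0.048 m and z of carrier in the frame of reader below 0.012 m and contact force between stick and carrier above 0.3 N), for 0.05 s.
2. the stick presses the carrier against the hidden end pad with 11 N or more for 0.4 s (x of carrier in the frame of reader above 0.061 m and contact force between stick and carrier above 11 N and contact force between carrier and reader above 8 N), for 0.4 s.
At the end, for the whole second after the job is handed in: Carrier flat in the lane, at rest, its middle at least 54 mm past the guard's mouth. Stick at rest, flat on its mat: origin within 130 mm of the mat's centre along the mat and within 45 mm of its centre line, tip within 60 mm of that line (x of carrier in the frame of reader above 0.054 m and z of carrier in the frame of reader below 0.01 m and linear speed of each of carrier, stick below 0.01 m/s and x of stick in the frame of mat between -0.13 and 0.13 m and y of stick in the frame of mat between -0.045 and 0.045 m and y of stick_tip in the frame of mat between -0.06 and 0.06 m and z of stick in the frame of mat below 0.008 m and angle between stick's own z axis and vertical below 0.1 rad); the robot touches nothing.
It fails at once if the stick pushes the carrier with more than 21 N (contact force between stick and carrier above 21 N).
It fails at once if the robot touches the carrier (contact force between any of the fingers, the arm and carrier above 0.5 N).
It fails at once if the robot touches the reader or its guard (contact force between any of the fingers, the arm and reader above 1 N).
It fails at once if the carrier is lifted or tipped (angle between carrier's own z axis and vertical above 0.25 rad or height (world z) of carrier above 0.03 m).
It fails at once if a bystander is moved by more than 20 mm (distance of any of spare_carrier, tube_rack, bottle, label_roll, specimen_pot, mouse from where it was at the start of the episode above 0.02 m).
It also fails if it takes over 64 s, if anything falls off the work surface, if the arm or the gripper's body presses on something with over 40 N, if the wrist force passes 120 N, or if a joint passes its speed limit or range.

ROBOT

A 7-joint arm with a two-finger parallel gripper is mounted at the origin on the work surface. World frame = base frame: x ahead of the robot, y to its left, z up, the work surface at z = 0. Lengths are in mm, angles in rad, forces in N, time in s.
With the tool pointing down it reaches from about 425 to 875 mm from the base axis. Payload 4.7 kg.
Tool frame: the origin (TCP) lies midway between the tips of the shut fingers; the grasp point (between the pads) lies robot.grasp_offset behind it (robot.grasp_offset is the distance from the TCP to the grasp point, in mm); z points along the fingers, y is the direction in which the jaws open and shut (so a half turn about z gives the same grasp; the last joint's range is limited). The gripper opens to 85 mm and grips with 20 to 120 N. Pads are 22 mm wide; open, the fingers measure 114 mm over their backs; the gripper's body (76 mm by 85 mm) begins 54 mm behind the grasp point. The pads swing forward as they close: fully open they stand 13 mm farther back than shut.
Start: joints at [-1.328, 0.321, -0.07, 1.45, 0.023, 1.371, -0.057], TCP at [147.452, 633.074, 231.349] pointing down, gripper open.
Joint ranges: [-2.86, 2.86], [-0.3, 2.09], [-1.38, 1.24], [0.06, 2.45], [-1.56, 4.7], [0.09, 2.05], [-2.69, 2.69]. Speed limits (rad/s): [2.57, 2.57, 3.14, 3.14, 3.14, 3.14, 3.14].

INTERFACE

Orientations are given as a unit quaternion [w, x, y, z].
In Python, from workcell import robot, imaging, workorder gives the robot as it stands.
- The arm moves only by the tool carry_out, never from a script. Its argument "steps" is text: rows parted by semicolons, each of 7 numbers parted by spaces: the shift along the world's x, y, z in cm, then the turn, a rotation vector about the world's x, y, z in rad, then the finger opening in cm, from 0 to 8.54. A call has 1 to 12 rows; each row shifts and turns the pose as measured when the row begins; what a row does not reach is not made up. A row lasts 1/12 s, in which the tool goes at most 41.7 mm and 7.16 degrees, less where a joint would pass 70% of its speed; a pose out of reach is approached as far as the arm can. A call with a gripper value outside its range is refused whole. The fingers move at their own pace and stop on an object; "force" is the grip in N (left out, the last holds). Time passes only in rows, so rows that do not move let the fingers close. It gives the time, the measured TCP pose, the force and the opening at its end, in the units of the state.
- robot.get_obs(): the state, without advancing time (a new reading comes with each control period).
- imaging.camera(name): name is "side" or "top" or "wrist"; returns a dict with "pixels" (384x512x3 uint8, blue, green, red), "depth" (384x512 float32, mm along the optical axis (not along the pixel's ray), 0 where there is no reading), "fx", "fy", "cx", "cy" (pixels), "position" and "orientation" of the camera in the world; the wrist camera has in their place "hand_eye" (4x4, takes a point from camera to tool coordinates, whose origin is the TCP and whose axes are the flange's). Camera axes: x right, y down, z forward; pixel columns grow to the right and rows downward; lengths in mm; the calibration is good to about 2 mm. A picture is of the moment at which its call begins: read the wrist's pose just before it.
- workorder.hand_in(): hands the job in, once; it reports no verdict.
The state is a dict: "time_s": time; "joint_positions": joint angles; "joint_velocities": joint speeds; "joint_torque": joint torques, N m; "tool_pos": TCP position; "orientation": TCP orientation; "force": force on the tool from outside, world axes, zero at the start; "moment": the same for the moment, N m; "grip_width": finger opening in mm.
Only numpy, scipy, OpenCV 4.12 (cv2) and the standard library are available. Lean on these libraries where they do the work, as an engineer would, in place of code of your own. Each camera call takes 0.05 s, during which the arm holds its last target.

## Working session

There is one attempt and no reset: what is moved stays moved. The work goes in short steps, Python scripts to look and compute and a tool call to move; the robot and the scene stay as the last step left them, time stands still between calls to the robot, and variables do not carry over. Pictures are saved under pics/ and viewed, and the job is handed in when it is done.

Besides the shell and the picture viewer there is one more tool, called after "Emit:" by a JSON object that holds its "method" and its "body", one argument or row to a line. carry_out: Moves the arm, as the interface text tells. Its arguments: {"type":"object","properties":{"steps":{"type":"string"},"force":{"type":"number"}},"required":["steps"]}

```bash
ls; mkdir -p pics; python3 - <<'E'
from workcell import robot, imaging
import cv2,numpy as np
print(robot.get_obs(), robot.grasp_offset)
for n in ["top","side"]:
    c=imaging.camera(n); cv2.imwrite(f"pics/{n}0.png",c["pixels"]); np.savez(f"{n}0.npz",**c)
    print(n,{k:c[k] for k in c if k not in("pixels","depth")})
E
```

```text
pics
{'time_s': 0.0, 'joint_positions': array([-1.32786802,  0.32182931, -0.07007901,  1.45167796,  0.02259157,
        1.37078515, -0.05685859]), 'joint_velocities': array([ 0.00040685, -0.00066577, -0.00161241,  0.00043609,  0.00138702,
       -0.00198913, -0.00022319]), 'joint_torque': array([-4.57905007e-04, -4.93584073e+01, -3.82456519e-01, -3.14332151e+01,
        1.29826277e-02,  1.11725670e-02, -1.17986581e-06]), 'tool_pos': array([147.3706701 , 632.52361814, 230.21786171]), 'orientation': array([-6.36443600e-05,  1.14132385e-01,  9.93465089e-01, -9.54341411e-04]), 'force': array([ 0.84452674,  0.11744225, -0.26919561]), 'moment': array([ 0.01976033,  0.02428193, -0.02838712]), 'grip_width': 85.4512148496219} 18.700000000000003
top {'fx': 417.6851461007584, 'fy': 417.6851461007584, 'cx': 253.41656909232415, 'cy': 188.60305239810705, 'position': array([ 461.85363524,  -53.82969508, 1121.4668552 ]), 'orientation': array([-0.04455758,  0.70864237, -0.70269412,  0.0454047 ])}
side {'fx': 379.52775596566795, 'fy': 379.52775596566795, 'cx': 261.6226574635802, 'cy': 187.535811357347, 'position': array([185.43882422, 608.17445063, 680.47591148]), 'orientation': array([ 0.13093687, -0.26453661,  0.86314106, -0.4097114 ])}
```

View pics/top0.png

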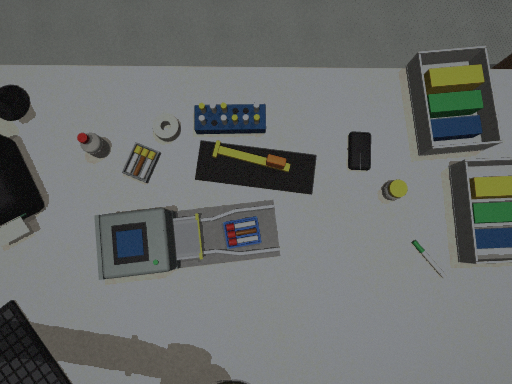

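View pics/side0.png

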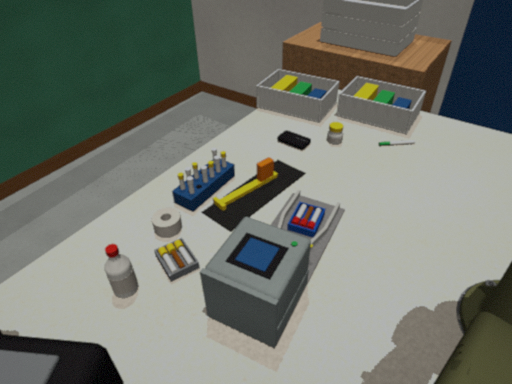

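The top view shows the reader at left (body about (135,243), yellow guard edge at column ~199). The carrier is at (242,232), the stick on its mat with its head at (216,150) and its handle at (276,161).

```bash
cat > h.py <<'E'
import numpy as np,cv2
from scipy.spatial.transform import Rotation as R
def rot(q): return R.from_quat([q[1],q[2],q[3],q[0]])
def ray(c,uv,z):
    uv=np.atleast_2d(uv).astype(float)
    d=np.c_[(uv[:,0]-c["cx"])/c["fx"],(uv[:,1]-c["cy"])/c["fy"],np.ones(len(uv))]
    d=rot(c["orientation"]).apply(d); p=c["position"]
    return p+d*((z-p[2])/d[:,2])[:,None]
def hsvmask(im,lo,hi):
    return cv2.inRange(cv2.cvtColor(im,cv2.COLOR_BGR2HSV),np.array(lo),np.array(hi))
E
python3 - <<'E'
from h import *
c=dict(np.load("top0.npz")); im=c["pixels"]
cv2.imwrite("pics/crop0.png",cv2.resize(im[130:290,85:325],None,fx=3.3,fy=3.3,interpolation=cv2.INTER_CUBIC))
def big(m,roi):
    x0,y0,x1,y1=roi; mm=np.zeros_like(m); mm[y0:y1,x0:x1]=m[y0:y1,x0:x1]
    cs,_=cv2.findContours(mm,cv2.RETR_EXTERNAL,cv2.CHAIN_APPROX_NONE)
    k=max(cs,key=cv2.contourArea); return k[:,0,:],mm
def show(n,m,roi,z):
    k,mm=big(m,roi); w=ray(c,k,z)
    r=cv2.minAreaRect(w[:,:2].astype(np.float32)); print(n,len(k),np.round(w[:,:2].mean(0),1),[np.round(v,1) for v in r]); print(np.round(cv2.boxPoints(r),1).tolist())
show("mat",hsvmask(im,(0,0,0),(180,255,60)),(190,135,322,200),3)
show("stick yellow",hsvmask(im,(20,120,80),(35,255,255)),(200,138,300,180),14)
show("handle",hsvmask(im,(3,120,60),(18,255,255)),(255,145,300,180),70)
show("carrier",hsvmask(im,(100,120,50),(130,255,255)),(215,205,275,255),28)
show("guard edge",hsvmask(im,(20,100,80),(35,255,255)),(185,205,212,270),53)
print(np.round(ray(c,[[216,150],[276,161]],14),1))
E
```

```text
mat 492 [673.4 -58. ] [array([664.9, -59.5]), array([318.6, 109.3]), np.float64(83.2)]
[[591.7999877929688, -211.1999969482422], [700.2999877929688, -224.10000610351562], [738.0, 92.19999694824219], [629.5, 105.19999694824219]]
stick yellow 130 [697.1 -11.4] [array([701.2, -18.3]), array([148.3,  43.5]), np.float64(80.5)]
[[667.5, -87.80000305175781], [710.5, -95.0], [734.9000244140625, 51.20000076293945], [691.9000244140625, 58.400001525878906]]
handle 51 [ 670.4 -111.2] [array([ 669.9, -111.5]), array([49.7, 24.7]), np.float64(76.2)]
[[652.0, -132.6999969482422], [675.9000244140625, -138.60000610351562], [687.7999877929688, -90.30000305175781], [663.7999877929688, -84.4000015258789]]
carrier 115 [487.4 -25.2] [array([487.7, -25.3]), array([68.8, 89. ]), np.float64(10.4)]
[[445.79998779296875, 12.199999809265137], [461.8999938964844, -75.30000305175781], [529.5999755859375, -62.900001525878906], [513.5, 24.600000381469727]]
guard edge 94 [476.2  82.1] [array([476.4,  83.5]), array([112.7,   7.9]), np.float64(7.3)]
[[420.1000061035156, 80.19999694824219], [421.1000061035156, 72.4000015258789], [532.7999877929688, 86.80000305175781], [531.7999877929688, 94.5999984741211]]
[[ 708.    47.5   14. ]
 [ 679.2 -114.8   14. ]]
```

View pics/crop0.png

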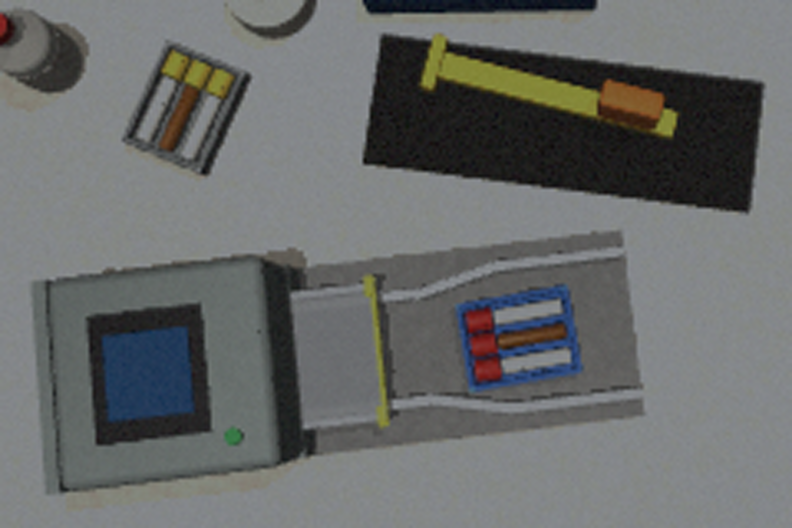

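```bash
python3 - <<'E'
from h import *
c=dict(np.load("top0.npz"))
P=lambda x,y:(85+(x+.5)/3.3-.5,130+(y+.5)/3.3-.5)
f=lambda z,*a:np.round(ray(c,[P(*q) for q in a],z)[:,:2],1).tolist()
print("head corners",f(21,(432,35),(446,38),(435,88),(422,86)))
print("bar corners ",f(17,(446,56),(440,78),(678,112),(670,136)))
print("lane end",f(6,(622,232),(644,413)))
print("rails ends",f(22,(622,252),(642,395)), "taper start", f(22,(525,265),(532,408)), "narrow", f(22,(408,295),(425,402)))
print("edge ends",f(53,(371,277),(385,425)))
print("body top",f(145,(262,256),(280,464),(36,282),(50,493)))
print("carrier",f(22,(457,301),(566,286),(581,370),(472,390)))
E
```

```text
head corners [[733.2, 48.6], [730.8, 37.1], [689.2, 45.3], [690.7, 55.9]]
bar corners  [[716.7, 37.1], [698.4, 41.7], [671.8, -152.6], [652.0, -146.0]]
lane end [[574.4, -107.7], [429.1, -125.7]]
rails ends [[556.7, -107.0], [443.6, -123.1]] taper start [[545.6, -29.5], [432.7, -36.3]] narrow [[520.9, 63.4], [436.7, 48.1]]
edge ends [[532.9, 89.1], [419.8, 75.5]]
body top [[541.1, 154.5], [396.0, 136.8], [521.3, 313.8], [374.9, 295.8]]
carrier [[516.5, 24.3], [529.1, -62.4], [462.8, -74.8], [446.4, 11.2]]
```

The measurements agree with each other:

| Item | Position (mm) | Direction |
|---|---|---|
| Reader origin | (476.5, 82) | feed yaw ≈ 97.0° |
| Carrier | (488, -25) | ≈ 100° |
| Stick origin | (670.5, -111.5) | yaw ≈ 76.1° |

I'm moving above the stick.

Emit:
{"method": "carry_out", "body": {
  "steps": "2.2 -3.1 0 0 0 -0.066 8.5;2.2 -3.1 0 0 0 -0.066 8.5;2.2 -3.1 0 0 0 -0.066 8.5;2.2 -3.1 0 0 0 -0.066 8.5;2.2 -3.1 0 0 0 -0.066 8.5;2.2 -3.1 0 0 0 -0.066 8.5;2.2 -3.1 0 0 0 -0.066 8.5;2.2 -3.1 0 0 0 -0.066 8.5;2.2 -3.1 0 0 0 -0.066 8.5;2.2 -3.1 0 0 0 -0.066 8.5;2.2 -3.1 0 0 0 -0.066 8.5;2.2 -3.1 0 0 0 -0.066 8.5",
  "force": 120
}}

```text
time_s: 1.1
tool_pos: [406.9, 246.3, 222.2]
orientation: [-0.006, 0.496, 0.868, -0.003]
force: [0.4, 0.9, -0.1]
grip_width: 85.0
```

Emit:
{"method": "carry_out", "body": {
  "steps": "2.2 -3.0 0 0 0 -0.065 8.5;2.2 -3.0 0 0 0 -0.065 8.5;2.2 -3.0 0 0 0 -0.065 8.5;2.2 -3.0 0 0 0 -0.065 8.5;2.2 -3.0 0 0 0 -0.065 8.5;2.2 -3.0 0 0 0 -0.065 8.5;2.2 -3.0 0 0 0 -0.065 8.5;2.2 -3.0 0 0 0 -0.065 8.5;2.2 -3.0 0 0 0 -0.065 8.5;2.2 -3.0 0 0 0 -0.065 8.5;2.2 -3.0 0 0 0 -0.065 8.5;2.2 -3.0 0 0 0 -0.065 8.5"
}}

```text
time_s: 2.1
tool_pos: [677.7, -133.5, 219.3]
orientation: [-0.008, 0.8, 0.6, -0.0]
force: [0.7, 0.3, 0.4]
grip_width: 85.0
```

```bash
cat >> h.py <<'E'
def wristcam():
    from workcell import robot, imaging
    o=robot.get_obs(); c=imaging.camera("wrist"); H=np.array(c["hand_eye"])
    Rt=rot(o["orientation"])
    c["position"]=o["tool_pos"]+Rt.apply(H[:3,3])
    q=(Rt*R.from_matrix(H[:3,:3])).as_quat(); c["orientation"]=np.array([q[3],q[0],q[1],q[2]])
    return o,c
def st():
    from workcell import robot
    o=robot.get_obs(); m=rot(o["orientation"]).as_matrix()
    print("t",round(o["time_s"],2),"pos",np.round(o["tool_pos"],1),"jawyaw",round(np.degrees(np.arctan2(m[1,1],m[0,1])),2),"z",np.round(m[:,2],4),"F",np.round(o["force"],2),"M",np.round(o["moment"],2),"w",round(o["grip_width"],1))
    return o
E
python3 - <<'E'
from h import *
st()
o,c=wristcam(); np.savez("w1.npz",**c); cv2.imwrite("pics/w1.png",c["pixels"])
st()
E
```

```text
t 2.1 pos [ 677.7 -133.5  219.3] jawyaw -16.29 z [-0.01    0.0129 -0.9999] F [0.68 0.31 0.37] M [-0.   -0.02 -0.  ] w 85.0
t 2.15 pos [ 679.3 -142.7  217.1] jawyaw -16.93 z [-0.0101  0.0039 -0.9999] F [-0.22 -4.94  0.05] M [-0.27  0.02 -0.01] w 84.7
```

View pics/w1.png

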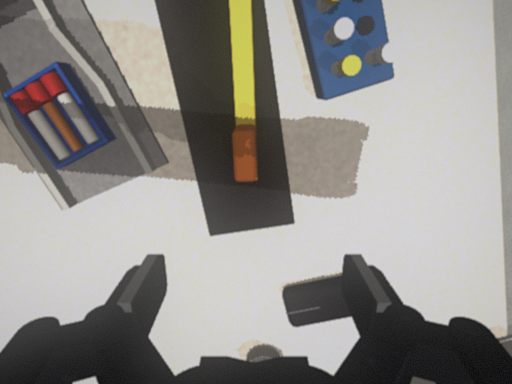

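The wrist view shows the orange handle at (245,155), with the bar running up the picture and both fingers clear. I'm centring, then remeasuring once the arm is still.

Emit:
{"method": "carry_out", "body": {
  "steps": "-0.4 1.5 -1 -0.004 -0.01 0.027 8.5;-0.4 1.5 -1 0 0 0.027 8.5;0 0 -1 0 0 0 8.5;0 0 0 0 0 0 8.5;0 0 0 0 0 0 8.5"
}}

```text
time_s: 2.57
tool_pos: [670.1, -120.8, 180.7]
orientation: [0.001, 0.79, 0.613, -0.005]
force: [0.8, 0.1, 0.4]
grip_width: 85.1
```

```bash
python3 - <<'E'
from h import *
st()
o,c=wristcam(); np.savez("w2.npz",**c); cv2.imwrite("pics/w2.png",c["pixels"])
im=c["pixels"]
for n,lo,hi,z in [("handle",(3,120,50),(18,255,255),73),("bar",(22,120,80),(35,255,255),17)]:
    m=hsvmask(im,lo,hi); cs,_=cv2.findContours(m,cv2.RETR_EXTERNAL,cv2.CHAIN_APPROX_NONE)
    k=max(cs,key=cv2.contourArea)[:,0,:]; w=ray(c,k,z)[:,:2].astype(np.float32); r=cv2.minAreaRect(w)
    print(n,np.round(k.mean(0)),r,np.round(cv2.boxPoints(r),1).tolist())
st()
E
```

```text
t 2.57 pos [ 670.1 -120.8  180.7] jawyaw -14.4 z [-0.0068 -0.0077 -0.9999] F [0.78 0.09 0.36] M [ 0.03 -0.04  0.02] w 85.1
handle [254. 169.] ((673.7512817382812, -105.45728302001953), (57.036773681640625, 21.639814376831055), 76.44298553466797) [[656.5, -130.60000610351562], [677.5999755859375, -135.6999969482422], [691.0, -80.30000305175781], [669.9000244140625, -75.19999694824219]]
bar [254.  67.] ((692.8381958007812, -30.690841674804688), (116.19209289550781, 23.02174949645996), 75.76380157470703) [[667.4000244140625, -84.19999694824219], [689.7000122070312, -89.80000305175781], [718.2999877929688, 22.799999237060547], [696.0, 28.5]]
t 2.62 pos [ 669.9 -121.1  180.6] jawyaw -14.42 z [-0.0073 -0.008  -0.9999] F [-1.    0.24  0.36] M [ 0.02 -0.06 -0.03] w 85.2
```

View pics/w2.png

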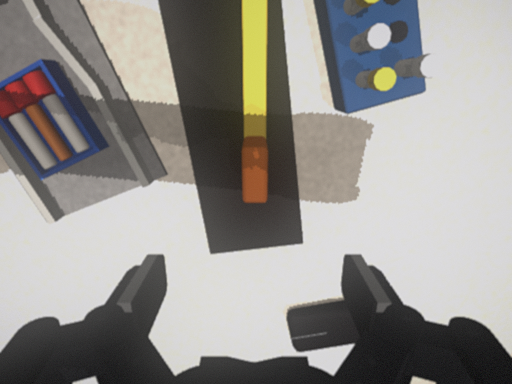

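```bash
python3 - <<'E'
from h import *
c=dict(np.load("w2.npz")); print(c["position"],c["hand_eye"])
print("fwd",rot(c["orientation"]).apply([0,0,1]))
d=c["depth"]; m=hsvmask(c["pixels"],(3,120,50),(18,255,255))
for v in range(130,210,5):
    u=254; print(v,c["pixels"][v,u],d[v,u], end=" ")
    p=np.array([(u-c["cx"])/c["fx"],(v-c["cy"])/c["fy"],1])*d[v,u]; print(np.round(c["position"]+rot(c["orientation"]).apply(p),1))
t=dict(np.load("top0.npz")); d=t["depth"]
for v,u in [(160,272),(161,276),(162,281)]:
    p=np.array([(u-t["cx"])/t["fx"],(v-t["cy"])/t["fy"],1])*d[v,u]; print(np.round(t["position"]+rot(t["orientation"]).apply(p),1))
E
```

```text
[691.99589473 -37.60495534 323.28789772] [[ 3.04789747e-04 -9.44688809e-01 -3.27967926e-01  8.47136351e+01]
 [ 9.99999894e-01  1.74531896e-04  4.26600819e-04 -1.44514257e-01]
 [-3.45764155e-04 -3.27968021e-01  9.44688762e-01 -1.43355773e+02]
 [ 0.00000000e+00  0.00000000e+00  0.00000000e+00  1.00000000e+00]]
fwd [-0.08758453 -0.32507724 -0.94162293]
130 [ 50 112 134] 304.71426 [679.7 -81.4  15.9]
135 [ 45 100 125] 303.82983 [678.6 -85.7  18.5]
140 [ 34  61 100] 278.54858 [678.7 -85.8  45.4]
145 [30 59 96] 256.92007 [678.8 -85.8  68.3]
150 [ 42  75 130] 252.92784 [678.  -88.8  73.6]
155 [ 43  83 149] 254.7563 [677.  -92.9  73.2]
160 [ 43  74 126] 255.96428 [675.9 -96.9  73.4]
165 [ 40  73 130] 258.13907 [ 674.8 -101.2   72.7]
170 [ 49  90 159] 258.5442 [ 673.9 -105.1   73.7]
175 [ 46  85 155] 260.2588 [ 672.8 -109.3   73.4]
180 [ 50  88 158] 261.91168 [ 671.7 -113.6   73.3]
185 [ 50  90 157] 264.0871 [ 670.5 -118.1   72.6]
190 [ 48  86 157] 263.64932 [ 669.6 -121.9   74.5]
195 [ 49  87 155] 265.49548 [ 668.4 -126.3   74.2]
200 [ 49  86 154] 267.9257 [ 667.2 -131.1   73.3]
205 [56 57 60] 343.35458 [ 658.9 -162.4    4.8]
[ 670.  -101.3   73.7]
[ 667.9 -111.7   71.2]
[ 664.6 -124.2   75.6]
```

Depth puts the handle's middle at about (672.5, -109.5). I'm descending in two stages.

Emit:
{"method": "carry_out", "body": {
  "steps": "0.3 1.2 -2 0.008 -0.007 0.007 8.5;0 0 -2.5 0 0 0 8.5;0 0 -2.5 0 0 0 8.5;0 0 -2 0 0 0 8.5;0 0 -1 0 0 0 8.5;0 0 0 0 0 0 8.5;0 0 0 0 0 0 8.5"
}}

```text
time_s: 3.2
tool_pos: [676.7, -111.2, 84.7]
orientation: [0.004, 0.789, 0.615, 0.005]
force: [-0.3, 0.7, 0.8]
grip_width: 84.9
```

```bash
python3 - <<'E'
from h import *
st()
o,c=wristcam(); cv2.imwrite("pics/w3.png",c["pixels"])
E
```

```text
t 3.2 pos [ 676.7 -111.2   84.7] jawyaw -14.11 z [ 0.0125 -0.0012 -0.9999] F [-0.31  0.68  0.81] M [-0.09  0.    0.01] w 84.9
```

View pics/w3.png

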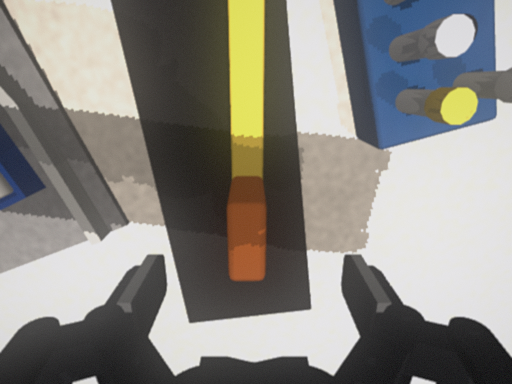

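Emit:
{"method": "carry_out", "body": {
  "steps": "-0.4 0.2 -1.5 0 0.012 0.002 5.5;0 0 -1.5 0 0 0 5.5;0 0 -1.2 0 0 0 5.5;0 0 -0.7 0 0 0 5.5;0 0 0 0 0 0 5.5;0 0 0 0 0 0 5.5"
}}

```text
time_s: 3.75
tool_pos: [674.7, -109.6, 34.9]
orientation: [0.002, 0.788, 0.616, 0.002]
force: [0.0, -0.8, 0.4]
grip_width: 55.0
```

```bash
python3 - <<'E'
from h import *
st()
E
```

```text
t 3.75 pos [ 674.7 -109.6   34.9] jawyaw -13.98 z [ 0.0056 -0.0015 -1.    ] F [ 0.01 -0.76  0.42] M [-0.01 -0.03  0.09] w 55.0
```

Emit:
{"method": "carry_out", "body": {
  "steps": "-0.2 0 -0.1 0 0.005 0 2.8;0 0 0 0 0 0 1.5;0 0 0 0 0 0 1.0;0 0 0 0 0 0 1.0;0 0 0 0 0 0 1.0;0 0 0 0 0 0 1.0;0 0 0 0 0 0 1.0",
  "force": 120
}}

```text
time_s: 4.33
tool_pos: [672.9, -109.9, 34.7]
orientation: [0.001, 0.788, 0.616, -0.0]
force: [-1.3, -0.3, -0.9]
grip_width: 20.6
```

```bash
python3 - <<'E'
from h import *
st()
E
```

```text
t 4.33 pos [ 672.9 -109.9   34.7] jawyaw -13.98 z [ 0.0011 -0.0018 -1.    ] F [-1.31 -0.34 -0.95] M [-0.03  0.01 -0.02] w 20.6
```

Gripped (20.6 mm opening). I'm lifting, then carrying it to behind the lane.

Emit:
{"method": "carry_out", "body": {
  "steps": "0 0 1 0 0 0 1;0 0 2 0 0 0 1;0 0 2 0 0 0 1;0 0 1.5 0 0 0 1;-1.9 -2 0 0 0 0.046 1;-1.9 -2 0 0 0 0.046 1;-1.9 -2 0 0 0 0.046 1;-1.9 -2 0 0 0 0.046 1;-1.9 -2 0 0 0 0.046 1;-1.9 -2 0 0 0 0.046 1;-1.9 -2 0 0 0 0.046 1;-1.5 -1.6 0 0 0 0.04 1"
}}

```text
time_s: 5.33
tool_pos: [523.6, -264.1, 110.5]
orientation: [0.003, 0.653, 0.757, 0.003]
force: [-0.3, -0.5, -1.5]
grip_width: 20.7
```

Emit:
{"method": "carry_out", "body": {
  "steps": "0 0 0 0 0 0 1;0 0 0 0 0 0 1;0 0 0 0 0 0 1"
}}

```text
time_s: 5.58
tool_pos: [518.5, -271.5, 113.4]
orientation: [0.005, 0.657, 0.754, 0.003]
force: [0.7, 0.3, -2.1]
grip_width: 20.6
```

```bash
python3 - <<'E'
from h import *
from workcell import imaging
st()
c=imaging.camera("top"); np.savez("top1.npz",**c); im=c["pixels"]
cv2.imwrite("pics/top1.png",cv2.resize(im[140:300,180:420],None,fx=3.3,fy=3.3,interpolation=cv2.INTER_CUBIC))
s=imaging.camera("side"); np.savez("side1.npz",**s); cv2.imwrite("pics/side1.png",cv2.resize(s["pixels"][100:290,200:440],None,fx=3.2,fy=3.2,interpolation=cv2.INTER_CUBIC))
E
```

```text
t 5.58 pos [ 518.5 -271.5  113.4] jawyaw 7.82 z [ 0.0115 -0.0011 -0.9999] F [ 0.71  0.34 -2.09] M [-0.02  0.01  0.06] w 20.6
```

View pics/top1.png

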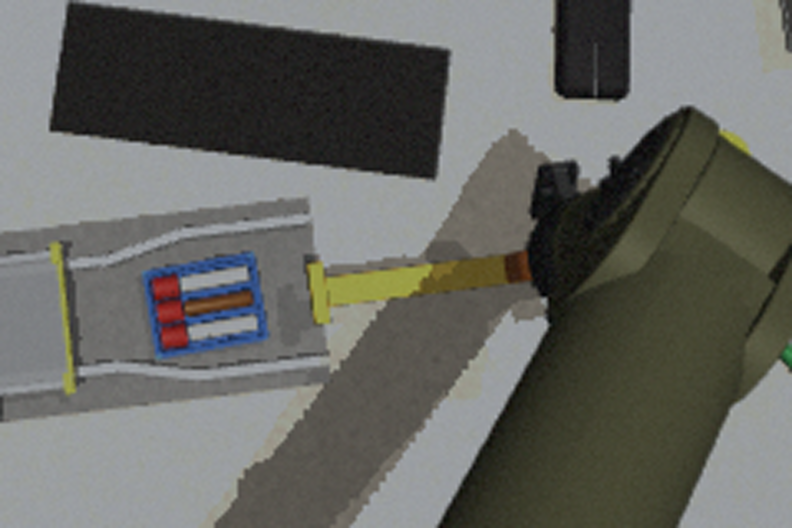

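View pics/side1.png

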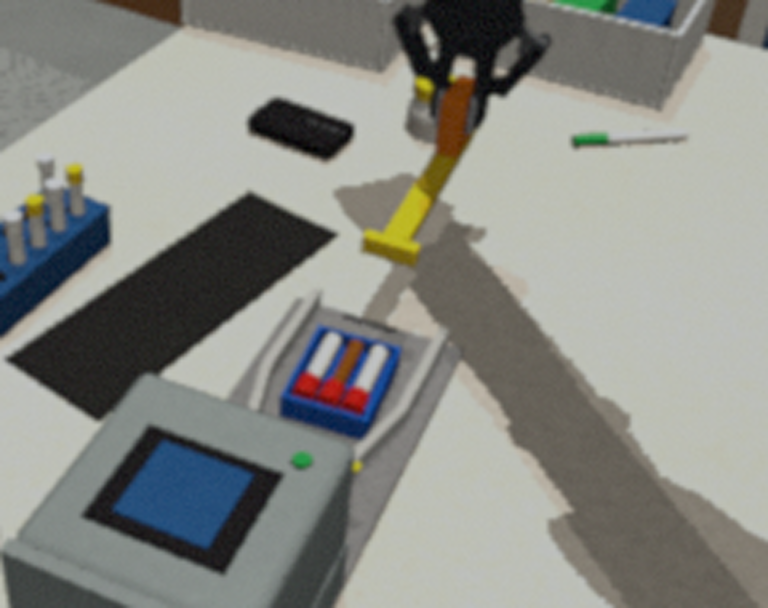

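The stick is held straight, its head just behind the lane (crop about (318,291)). I'll measure its pose from the depth.

```bash
cat > stick.py <<'E'
from h import *
U=np.array([-0.1227,0.9924]); N=np.array([-0.9924,-0.1227]); O=np.array([476.5,82.])
def rd(p): p=np.asarray(p)[...,:2]-O; return np.stack([p@U,p@N],-1)
def meas(c,roi,zt=None,lo=(20,110,40)):
    x0,y0,x1,y1=roi; m=hsvmask(c["pixels"],lo,(36,255,255)); mm=np.zeros_like(m); mm[y0:y1,x0:x1]=m[y0:y1,x0:x1]
    v,u=np.nonzero(cv2.erode(mm,np.ones((2,2),np.uint8)) if False else mm); d=c["depth"][v,u]; k=d>0; u,v,d=u[k],v[k],d[k]
    P=c["position"]+rot(c["orientation"]).apply(np.c_[(u-c["cx"])/c["fx"]*d,(v-c["cy"])/c["fy"]*d,d])
    return np.c_[u,v],P
E
python3 - <<'E'
from stick import *
c=dict(np.load("top1.npz"))
uv,P=meas(c,(268,210,345,245))
r=rd(P); o=np.argsort(r[:,0])
s=r[:,0]; 
for a in np.arange(s.min(),s.max(),10):
    k=(s>=a)&(s<a+10)
    if k.sum()>3: print(round(a+5),k.sum(),"y",np.round([r[k,1].min(),r[k,1].max(),np.median(r[k,1])],1),"z",np.round(np.median(P[k,2]),1))
print("tip",s.max())
zh=np.median(P[s>s.max()-10,2])
q=lambda x,y:(180+(x+.5)/3.3-.5,140+(y+.5)/3.3-.5)
print("head zh",zh,rd(ray(c,[q(309,263),q(322,261),q(328,318),q(315,321)],zh)))
E
```

```text
-328 33 y [-7.1 12.5  2.6] z 96.2
-318 38 y [-6.9 13.6  3.4] z 96.8
-308 35 y [-7.3 12.5  2.5] z 96.3
-298 37 y [-6.7 13.7  3.8] z 96.8
-288 34 y [-7.1 12.6  2.8] z 97.3
-278 35 y [-6.6 13.9  3.9] z 96.3
-268 35 y [-7.  12.8  2.8] z 96.5
-258 37 y [-6.5 14.   3.8] z 96.3
-248 36 y [-6.7 14.8  3.1] z 96.8
-238 35 y [-6.2 14.3  4.3] z 96.2
-228 34 y [-6.6 13.1  3.3] z 96.2
-218 37 y [-6.1 14.5  4.2] z 96.9
-208 35 y [-6.3 14.9  4.9] z 96.1
-198 60 y [-18.   26.4   5.7] z 100.4
-188 48 y [-18.5  25.8   4.9] z 99.9
tip -187.83713974249224
head zh 100.53362795124428 [[-189.24453529  -17.69440292]
 [-198.97944417  -18.06162285]
 [-198.26940953   24.04525744]
 [-188.49689371   25.12793176]]
```

Emit:
{"method": "carry_out", "body": {
  "steps": "0.15 0 -1 0.001 0.011 -0.013 1;0 0 -1.5 0 0 0 1;0 0 -1.5 0 0 0 1;0 0 -1.3 0 0 0 1;0 0 -0.7 0 0 0 1;0 0 0 0 0 0 1;0 0 0 0 0 0 1;0 0 0 0 0 0 1"
}}

```text
time_s: 6.35
tool_pos: [526.6, -262.9, 46.8]
orientation: [-0.002, 0.658, 0.753, -0.0]
force: [0.5, 0.2, -1.5]
grip_width: 20.7
```

```bash
python3 - <<'E'
from stick import *
o=st(); print(rd(o["tool_pos"]))
E
```

```text
t 6.35 pos [ 526.6 -262.9   46.8] jawyaw 7.7 z [-0.0027  0.0017 -1.    ] F [ 0.48  0.24 -1.52] M [-0.02  0.02 -0.04] w 20.7
[-348.45491043   -7.4333453 ]
```

Emit:
{"method": "carry_out", "body": {
  "steps": "-0.4 -0.4 -0.2 0 0 -0.006 1;-0.3 -0.2 -0.2 0 0 -0.005 1;0 0 -0.2 0 0 0 1;0 0 0 0 0 0 1;0 0 0 0 0 0 1"
}}

```text
time_s: 6.77
tool_pos: [520.1, -270.8, 42.6]
orientation: [0.0, 0.663, 0.749, 0.001]
force: [0.4, 0.0, -2.4]
grip_width: 20.8
```

```bash
python3 - <<'E'
from stick import *
from workcell import imaging
o=st(); print(rd(o["tool_pos"]))
c=imaging.camera("top"); np.savez("top2.npz",**c); im=c["pixels"]
cv2.imwrite("pics/top2.png",cv2.resize(im[190:270,200:360],None,fx=5,fy=5,interpolation=cv2.INTER_CUBIC))
uv,P=meas(c,(250,210,345,245)); r=rd(P); s=r[:,0]
for a in np.arange(s.min(),s.max(),20):
    k=(s>=a)&(s<a+20)
    if k.sum()>3: print(round(a+10),k.sum(),"y",np.round([r[k,1].min(),r[k,1].max(),np.median(r[k,1])],1),"z",np.round(np.median(P[k,2]),1))
print("tip",s.max())
m=hsvmask(im,(100,120,50),(130,255,255)); mm=np.zeros_like(m); mm[205:255,215:275]=m[205:255,215:275]
k=max(cv2.findContours(mm,cv2.RETR_EXTERNAL,cv2.CHAIN_APPROX_NONE)[0],key=cv2.contourArea)[:,0,:]
rr=cv2.minAreaRect(rd(ray(c,k,28)).astype(np.float32)); print("carrier",rr,cv2.boxPoints(rr))
E
```

```text
t 6.77 pos [ 520.1 -270.8   42.6] jawyaw 6.93 z [ 1.3e-03  4.0e-04 -1.0e+00] F [ 0.36  0.02 -2.41] M [-0.    0.02 -0.06] w 20.8
[-3.55514095e+02  7.55407302e-03]
-324 58 y [-9.4 11.7  1.2] z 25.8
-304 61 y [-9.4 11.3  1. ] z 26.0
-284 65 y [-9.6 11.8  1.3] z 26.0
-264 63 y [-9.6 11.4  1.1] z 26.4
-244 60 y [-9.3 10.8  0.7] z 26.0
-224 62 y [-9.7 11.3  1.1] z 27.0
-204 80 y [-21.7  22.6   1. ] z 27.7
-184 50 y [-22.   22.3   2.4] z 29.7
tip -187.16331464800146
carrier ((-107.90095520019531, 2.089752197265625), (88.93843841552734, 68.8420181274414), 3.4261343479156494) [[-154.34775    33.791687]
 [-150.23364   -34.92729 ]
 [ -61.454163  -29.612183]
 [ -65.56827    39.106796]]
```

View pics/top2.png

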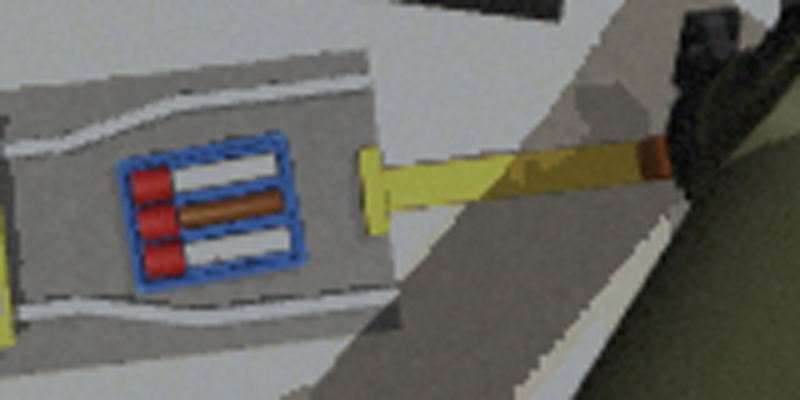

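Stick and carrier are aligned: stick at y≈1, carrier at y≈2 and askew 3.4°, gap about 35 mm. I'm lowering 3 mm and advancing short of contact.

Emit:
{"method": "carry_out", "body": {
  "steps": "0 0 -0.2 0 0 0 1;0 0 -0.1 0 0 0 1;-0.06 0.5 0 0 0 0.002 1;-0.06 0.5 0 0 0 0 1;-0.06 0.5 0 0 0 0 1;-0.06 0.5 0 0 0 0 1;0 0 0 0 0 0 1;0 0 0 0 0 0 1"
}}

```text
time_s: 7.48
tool_pos: [518.1, -247.5, 39.8]
orientation: [0.0, 0.662, 0.75, 0.001]
force: [0.3, -0.2, -2.0]
grip_width: 20.7
```

```bash
cat > p.py <<'E'
from stick import *
o=st(); t=rd(o["tool_pos"]); f=o["force"][:2]
print("reader TCP",np.round(t,1),"z",round(o["tool_pos"][2],1),"Fx,Fy",np.round([f@U,f@N],2))
E
python3 p.py
```

```text
t 7.48 pos [ 518.1 -247.5   39.8] jawyaw 7.14 z [ 0.0022  0.0013 -1.    ] F [ 0.27 -0.16 -1.97] M [-0.07  0.01  0.01] w 20.7
reader TCP [-332.1   -0.8] z 39.8 Fx,Fy [-0.19 -0.25]
```

Emit:
{"method": "carry_out", "body": {
  "steps": "-0.04 0.3 0 0 0 0 1;-0.04 0.3 0 0 0 0 1;-0.04 0.3 0 0 0 0 1;-0.04 0.3 0 0 0 0 1;-0.04 0.3 0 0 0 0 1;-0.04 0.3 0 0 0 0 1;-0.04 0.3 0 0 0 0 1;-0.04 0.3 0 0 0 0 1"
}}

```text
time_s: 8.15
tool_pos: [514.6, -223.6, 40.4]
orientation: [0.002, 0.662, 0.749, 0.0]
force: [0.1, -1.1, -1.6]
grip_width: 20.5
```

```bash
python3 p.py
```

```text
t 8.15 pos [ 514.6 -223.6   40.4] jawyaw 7.06 z [ 0.0033 -0.0017 -1.    ] F [ 0.1  -1.08 -1.64] M [-0.2  -0.02  0.01] w 20.5
reader TCP [-3.079e+02 -3.000e-01] z 40.4 Fx,Fy [-1.09  0.04]
```

In contact, with about 1 N of drag. I'm continuing at the same pace.

Emit:
{"method": "carry_out", "body": {
  "steps": "-0.045 0.35 -0.02 0 0 0 1;-0.045 0.35 -0.02 0 0 0 1;-0.045 0.35 -0.02 0 0 0 1;-0.045 0.35 0 0 0 0 1;-0.045 0.35 0 0 0 0 1;-0.045 0.35 0 0 0 0 1;-0.045 0.35 0 0 0 0 1;-0.045 0.35 0 0 0 0 1;-0.045 0.35 0 0 0 0 1;-0.045 0.35 0 0 0 0 1"
}}

```text
time_s: 8.98
tool_pos: [510.0, -185.0, 40.1]
orientation: [0.002, 0.662, 0.749, 0.001]
force: [0.2, -1.2, -0.9]
grip_width: 20.9
```

```bash
python3 p.py; python3 - <<'E'
from stick import *
from workcell import imaging
c=imaging.camera("top"); im=c["pixels"]
cv2.imwrite("pics/top3.png",cv2.resize(im[190:270,180:340],None,fx=5,fy=5,interpolation=cv2.INTER_CUBIC))
E
```

```text
t 8.98 pos [ 510.  -185.    40.1] jawyaw 7.04 z [ 0.0044 -0.002  -1.    ] F [ 0.23 -1.19 -0.93] M [-0.25 -0.03  0.01] w 20.9
reader TCP [-269.1   -0.5] z 40.1 Fx,Fy [-1.21 -0.08]
```

View pics/top3.png

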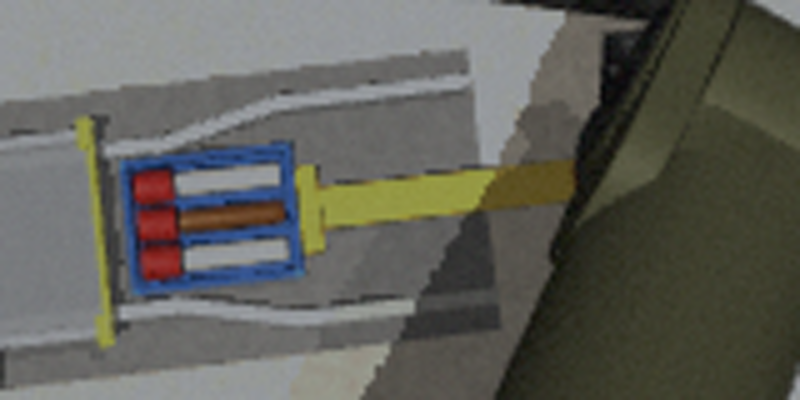

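The carrier has squared up against the head, centred and just entering the narrow section. Continuing.

Emit:
{"method": "carry_out", "body": {
  "steps": "-0.045 0.35 0 0 0 0 1;-0.045 0.35 0 0 0 0 1;-0.045 0.35 0 0 0 0 1;-0.045 0.35 0 0 0 0 1;-0.045 0.35 -0.01 0 0 0 1;-0.045 0.35 0 0 0 0 1;-0.045 0.35 0 0 0 0 1;-0.045 0.35 0 0 0 0 1;-0.045 0.35 0 0 0 0 1;-0.045 0.35 0 0 0 0 1"
}}

```text
time_s: 9.87
tool_pos: [504.8, -146.0, 39.9]
orientation: [0.002, 0.662, 0.749, 0.001]
force: [0.5, -0.8, -1.2]
grip_width: 20.9
```

```bash
python3 p.py
```

```text
t 9.87 pos [ 504.8 -146.    39.9] jawyaw 7.04 z [ 0.0041 -0.0016 -1.    ] F [ 0.52 -0.8  -1.17] M [-0.26  0.02 -0.01] w 20.9
reader TCP [-2.297e+02 -1.000e-01] z 39.9 Fx,Fy [-0.86 -0.42]
```

Emit:
{"method": "carry_out", "body": {
  "steps": "-0.045 0.35 0 0 0 0 1;-0.045 0.35 0 0 0 0 1;-0.045 0.35 0 0 0 0 1;-0.045 0.35 0 0 0 0 1;-0.045 0.35 -0.01 0 0 0 1;-0.045 0.35 0 0 0 0 1;-0.045 0.35 0 0 0 0 1;-0.045 0.35 0 0 0 0 1;-0.045 0.35 0 0 0 0 1;-0.045 0.35 0 0 0 0 1"
}}

```text
time_s: 10.7
tool_pos: [499.7, -107.2, 39.9]
orientation: [0.002, 0.662, 0.749, 0.001]
force: [0.4, -1.2, -0.5]
grip_width: 20.6
```

```bash
python3 p.py
```

```text
t 10.7 pos [ 499.7 -107.2   39.9] jawyaw 7.04 z [ 0.004  -0.0016 -1.    ] F [ 0.38 -1.23 -0.47] M [-0.25 -0.04  0.05] w 20.6
reader TCP [-1.906e+02  1.000e-01] z 39.9 Fx,Fy [-1.27 -0.23]
```

Emit:
{"method": "carry_out", "body": {
  "steps": "-0.045 0.35 0 0 0 0 1;-0.045 0.35 0 0 0 0 1;-0.045 0.35 0 0 0 0 1;-0.045 0.35 0 0 0 0 1;-0.045 0.35 -0.01 0 0 0 1;-0.045 0.35 0 0 0 0 1;-0.04 0.3 0 0 0 0 1;-0.025 0.2 0 0 0 0 1;-0.02 0.15 0 0 0 0 1"
}}

```text
time_s: 11.45
tool_pos: [495.7, -76.0, 39.8]
orientation: [0.002, 0.662, 0.749, 0.001]
force: [-0.0, -1.4, -1.1]
grip_width: 20.8
```

```bash
python3 p.py
```

```text
t 11.45 pos [495.7 -76.   39.8] jawyaw 7.07 z [ 0.0039 -0.0013 -1.    ] F [-0.   -1.39 -1.14] M [-0.25 -0.05 -0.03] w 20.8
reader TCP [-159.2    0.4] z 39.8 Fx,Fy [-1.38  0.17]
```

Emit:
{"method": "carry_out", "body": {
  "steps": "-0.02 0.15 0 0 0 0 1;-0.02 0.15 0 0 0 0 1;-0.02 0.15 0 0 0 0 1;-0.02 0.15 0 0 0 0 1"
}}

```text
time_s: 11.78
tool_pos: [494.8, -69.7, 39.8]
orientation: [0.002, 0.662, 0.749, 0.001]
force: [0.1, -1.8, -1.3]
grip_width: 20.8
```

```bash
python3 p.py
```

```text
t 11.78 pos [494.8 -69.7  39.8] jawyaw 7.05 z [ 0.0039 -0.0015 -1.    ] F [ 0.07 -1.79 -1.33] M [-0.23 -0.01  0.02] w 20.8
reader TCP [-152.8    0.5] z 39.8 Fx,Fy [-1.79  0.15]
```

Emit:
{"method": "carry_out", "body": {
  "steps": "-0.01 0.12 0 0 0 0 1;-0.01 0.12 0 0 0 0 1;-0.01 0.12 0 0 0 0 1"
}}

```text
time_s: 12.03
tool_pos: [494.4, -65.9, 39.8]
orientation: [0.002, 0.662, 0.749, 0.001]
force: [-0.2, -1.2, -1.6]
grip_width: 20.4
```

Emit:
{"method": "carry_out", "body": {
  "steps": "-0.01 0.12 0 0 0 0 1;-0.01 0.12 0 0 0 0 1"
}}

```text
time_s: 12.2
tool_pos: [494.1, -63.3, 39.8]
orientation: [0.002, 0.662, 0.749, 0.001]
force: [0.3, -1.3, -1.3]
grip_width: 20.7
```

Emit:
{"method": "carry_out", "body": {
  "steps": "-0.01 0.12 0 0 0 0 1;-0.01 0.12 0 0 0 0 1"
}}

```text
time_s: 12.37
tool_pos: [493.9, -60.7, 39.8]
orientation: [0.002, 0.662, 0.749, 0.001]
force: [0.7, -1.1, -0.9]
grip_width: 21.0
```

Emit:
{"method": "carry_out", "body": {
  "steps": "-0.02 0.12 0 0 0 0 1;-0.01 0.12 0 0 0 0 1"
}}

```text
time_s: 12.53
tool_pos: [493.6, -58.1, 39.8]
orientation: [0.002, 0.662, 0.749, 0.001]
force: [0.2, -0.9, -1.2]
grip_width: 20.4
```

Emit:
{"method": "carry_out", "body": {
  "steps": "-0.02 0.12 0 0 0 0 1;-0.01 0.12 0 0 0 0 1"
}}

```text
time_s: 12.7
tool_pos: [493.2, -55.4, 39.8]
orientation: [0.002, 0.662, 0.749, 0.001]
force: [0.1, -1.1, -0.6]
grip_width: 20.6
```

Emit:
{"method": "carry_out", "body": {
  "steps": "-0.02 0.12 0 0 0 0 1;-0.02 0.12 0 0 0 0 1;-0.01 0.1 0 0 0 0 1"
}}

```text
time_s: 12.95
tool_pos: [492.7, -51.5, 39.8]
orientation: [0.002, 0.662, 0.749, 0.001]
force: [0.1, -0.5, -0.3]
grip_width: 20.6
```

Emit:
{"method": "carry_out", "body": {
  "steps": "-0.02 0.12 0 0 0 0 1;-0.02 0.12 0 0 0 0 1;-0.01 0.1 0 0 0 0 1"
}}

```text
time_s: 13.2
tool_pos: [492.1, -47.8, 39.8]
orientation: [0.002, 0.662, 0.749, 0.001]
force: [0.7, -0.1, -1.8]
grip_width: 20.7
```

Emit:
{"method": "carry_out", "body": {
  "steps": "-0.02 0.12 0 0 0 0 1;-0.02 0.12 0 0 0 0 1;-0.01 0.1 0 0 0 0 1"
}}

```text
time_s: 13.45
tool_pos: [491.6, -44.0, 39.8]
orientation: [0.002, 0.663, 0.749, 0.001]
force: [0.7, -1.6, -1.6]
grip_width: 20.8
```

```bash
python3 p.py
```

```text
t 13.45 pos [491.6 -44.   39.8] jawyaw 7.02 z [ 0.0038 -0.0016 -1.    ] F [ 0.67 -1.56 -1.6 ] M [-0.21  0.01  0.01] w 20.8
reader TCP [-126.9    0.5] z 39.8 Fx,Fy [-1.63 -0.48]
```

Emit:
{"method": "carry_out", "body": {
  "steps": "-0.02 0.12 0 0 0 0 1;-0.02 0.12 0 0 0 0 1;-0.01 0.1 0 0 0 0 1"
}}

```text
time_s: 13.7
tool_pos: [491.6, -43.0, 40.3]
orientation: [0.004, 0.663, 0.749, -0.0]
force: [-0.1, -5.0, 0.1]
grip_width: 21.0
```

Resistance: the arm advanced only 1 mm and felt 5 N, so this is the pad. I'll raise the push gradually.

Emit:
{"method": "carry_out", "body": {
  "steps": "-0.02 0.2 0 0 0 0 1;-0.02 0.2 0 0 0 0 1"
}}

```text
time_s: 13.87
tool_pos: [491.7, -42.5, 40.9]
orientation: [0.006, 0.663, 0.749, -0.001]
force: [1.3, -7.0, 0.4]
grip_width: 20.5
```

```bash
python3 p.py
```

```text
t 13.87 pos [491.7 -42.5  40.9] jawyaw 6.94 z [ 0.0064 -0.0096 -0.9999] F [ 1.3  -7.01  0.41] M [-1.44  0.15  0.27] w 20.5
reader TCP [-125.4    0.2] z 40.9 Fx,Fy [-7.12 -0.43]
```

Emit:
{"method": "carry_out", "body": {
  "steps": "-0.03 0.3 -0.03 0.005 0.003 0 1;-0.03 0.3 -0.03 0.005 0.003 0 1"
}}

```text
time_s: 14.03
tool_pos: [491.7, -41.9, 41.0]
orientation: [0.003, 0.663, 0.748, -0.002]
force: [1.2, -9.3, -0.4]
grip_width: 20.5
```

```bash
python3 p.py
```

```text
t 14.03 pos [491.7 -41.9  41. ] jawyaw 6.89 z [ 0.0021 -0.0066 -1.    ] F [ 1.16 -9.31 -0.41] M [-2.14 -0.03  0.28] w 20.5
reader TCP [-1.248e+02  1.000e-01] z 41.0 Fx,Fy [-9.39 -0.01]
```

Emit:
{"method": "carry_out", "body": {
  "steps": "-0.05 0.42 -0.04 0.006 0.002 0 1;-0.05 0.42 -0.04 0.006 0.002 0 1"
}}

```text
time_s: 14.2
tool_pos: [491.4, -41.3, 40.7]
orientation: [0.002, 0.664, 0.748, -0.002]
force: [0.4, -12.6, 0.5]
grip_width: 20.6
```

```bash
python3 p.py
```

```text
t 14.2 pos [491.4 -41.3  40.7] jawyaw 6.81 z [ 1.0e-04 -4.9e-03 -1.0e+00] F [  0.43 -12.57   0.48] M [-2.84 -0.17  0.36] w 20.6
reader TCP [-124.2    0.3] z 40.7 Fx,Fy [-12.53   1.11]
```

Emit:
{"method": "carry_out", "body": {
  "steps": "-0.06 0.5 -0.03 0.006 0 0.003 1;-0.06 0.5 -0.03 0.006 0 0.003 1"
}}

```text
time_s: 14.37
tool_pos: [491.6, -41.0, 40.8]
orientation: [0.003, 0.663, 0.749, -0.001]
force: [2.0, -14.0, 0.3]
grip_width: 20.6
```

```bash
python3 p.py
```

```text
t 14.37 pos [491.6 -41.   40.8] jawyaw 6.97 z [ 0.0038 -0.0051 -1.    ] F [  1.98 -14.03   0.3 ] M [-2.99 -0.24  0.13] w 20.6
reader TCP [-1.239e+02  1.000e-01] z 40.8 Fx,Fy [-14.17  -0.24]
```

Steady at about 14 N. I'm holding this push with a slight increase.

Emit:
{"method": "carry_out", "body": {
  "steps": "-0.06 0.52 -0.03 0.006 0.002 0.001 1;-0.06 0.52 -0.03 0.006 0.002 0.001 1;-0.06 0.52 -0.03 0.006 0.002 0.001 1;-0.06 0.52 -0.03 0.006 0.002 0.001 1"
}}

```text
time_s: 14.7
tool_pos: [491.3, -41.0, 41.1]
orientation: [0.003, 0.664, 0.748, -0.002]
force: [1.4, -12.9, 0.7]
grip_width: 20.6
```

```bash
python3 p.py
```

```text
t 14.7 pos [491.3 -41.   41.1] jawyaw 6.81 z [ 0.0021 -0.0069 -1.    ] F [  1.45 -12.9    0.74] M [-2.99 -0.17  0.29] w 20.6
reader TCP [-123.9    0.4] z 41.1 Fx,Fy [-12.98   0.15]
```

Emit:
{"method": "carry_out", "body": {
  "steps": "-0.06 0.57 -0.04 0.007 0.002 0.003 1;-0.06 0.57 -0.04 0.007 0.002 0.002 1;-0.06 0.57 -0.04 0.007 0.002 0.002 1;-0.06 0.57 -0.04 0.007 0.002 0.002 1"
}}

```text
time_s: 15.03
tool_pos: [491.5, -40.7, 41.1]
orientation: [0.003, 0.663, 0.748, -0.002]
force: [1.3, -15.1, 0.4]
grip_width: 20.6
```

```bash
python3 p.py
```

```text
t 15.03 pos [491.5 -40.7  41.1] jawyaw 6.9 z [ 0.0015 -0.0069 -1.    ] F [  1.28 -15.11   0.4 ] M [-3.22 -0.22  0.32] w 20.6
reader TCP [-1.236e+02  1.000e-01] z 41.1 Fx,Fy [-15.15   0.59]
```

Emit:
{"method": "carry_out", "body": {
  "steps": "-0.06 0.57 -0.04 0.007 0.002 0.002 1;-0.06 0.57 -0.04 0.007 0.002 0.002 1;-0.06 0.57 -0.04 0.007 0.002 0.002 1;-0.06 0.57 -0.04 0.007 0.002 0.002 1;-0.06 0.57 -0.04 0.007 0.002 0.002 1;-0.06 0.57 -0.04 0.007 0.002 0.002 1;-0.06 0.57 -0.04 0.007 0.002 0.002 1;-0.06 0.57 -0.04 0.007 0.002 0.002 1"
}}

```text
time_s: 15.7
tool_pos: [491.6, -40.7, 41.1]
orientation: [0.002, 0.663, 0.748, -0.003]
force: [1.3, -15.0, 1.0]
grip_width: 20.8
```

```bash
python3 p.py
```

```text
t 15.7 pos [491.6 -40.7  41.1] jawyaw 6.91 z [-4.e-04 -7.e-03 -1.e+00] F [  1.34 -15.02   1.04] M [-3.2  -0.22  0.27] w 20.8
reader TCP [-123.7    0. ] z 41.1 Fx,Fy [-15.07   0.51]
```

Held at about 15 N for over a second. The 3.2 mm of give matches the pad's spring rate, so it is the pad and not a jam. Now drawing straight out.

Emit:
{"method": "carry_out", "body": {
  "steps": "0.02 -0.2 0 0 0 0.001 1;0.06 -0.5 0 0 0 0.001 1;0.1 -0.8 0 0 0 0 1;0.12 -1 0 0 0 0 1;0.12 -1 0 0 0 0 1;0.12 -1 0 0 0 0 1;0.12 -1 0 0 0 0 1"
}}

```text
time_s: 16.28
tool_pos: [497.5, -93.2, 39.9]
orientation: [-0.001, 0.661, 0.751, -0.001]
force: [-0.4, -0.5, -1.7]
grip_width: 20.9
```

```bash
python3 p.py
```

```text
t 16.28 pos [497.5 -93.2  39.9] jawyaw 7.28 z [-0.0032 -0.     -1.    ] F [-0.37 -0.49 -1.7 ] M [ 0.   -0.04 -0.02] w 20.9
reader TCP [-176.5    0.7] z 39.9 Fx,Fy [-0.44  0.43]
```

Emit:
{"method": "carry_out", "body": {
  "steps": "0.12 -1 0 0 0 0 1;0.12 -1 0 0 0 0 1;0.12 -1 0 0 0 0 1;0.12 -1 0 0 0 0 1;0.12 -1 0 0 0 0 1;0.12 -1 0 0 0 0 1;0.1 -0.8 0 0 0 0 1;0 0 0 0 0 0 1;0 0 0 0 0 0 1"
}}

```text
time_s: 17.03
tool_pos: [505.8, -159.9, 37.9]
orientation: [-0.006, 0.66, 0.751, 0.002]
force: [-0.5, 0.3, -2.4]
grip_width: 21.2
```

```bash
python3 p.py; python3 - <<'E'
from stick import *
from workcell import imaging
c=imaging.camera("top"); im=c["pixels"]
cv2.imwrite("pics/top4.png",cv2.resize(im[180:280,160:360],None,fx=4,fy=4,interpolation=cv2.INTER_CUBIC))
c=imaging.camera("side"); im=c["pixels"]
cv2.imwrite("pics/side4.png",cv2.resize(im[100:290,200:440],None,fx=3,fy=3,interpolation=cv2.INTER_CUBIC))
E
```

```text
t 17.03 pos [ 505.8 -159.9   37.9] jawyaw 7.43 z [-0.0059  0.0105 -0.9999] F [-0.52  0.29 -2.36] M [-0.01  0.01  0.01] w 21.2
reader TCP [-243.6    0.6] z 37.9 Fx,Fy [0.35 0.48]
```

View pics/top4.png

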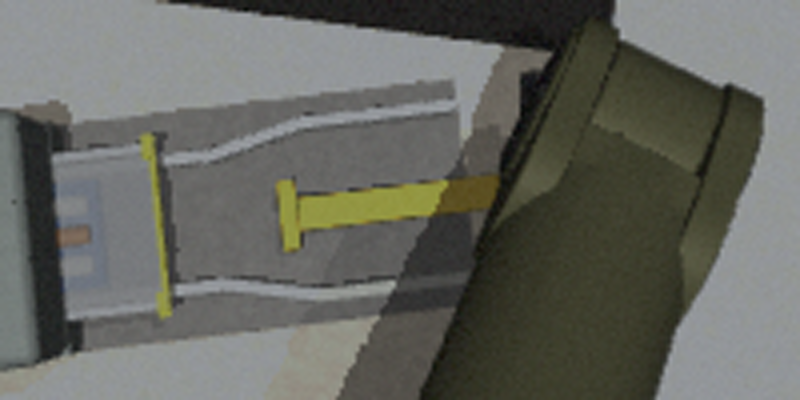

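View pics/side4.png

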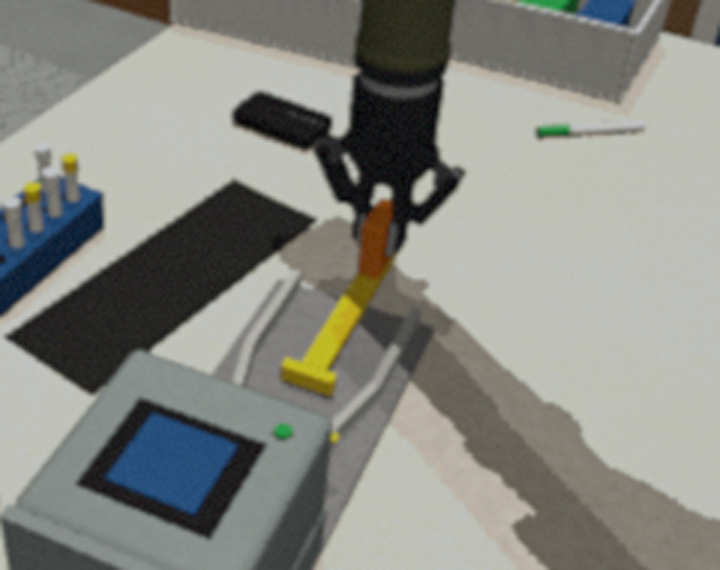

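The carrier is visible through the guard, well inside, and the head is clear in the open lane. I'm lifting and returning to the mat.

Emit:
{"method": "carry_out", "body": {
  "steps": "0 -0.2 1 0.01 -0.006 0 1;0 0 2 0 0 0 1;0 0 2 0 0 0 1;0 0 1.5 0 0 0 1;1.9 0.6 0 0 0 -0.031 1;1.9 0.6 0 0 0 -0.031 1;1.9 0.6 0 0 0 -0.031 1;1.9 0.6 0 0 0 -0.031 1;1.9 0.6 0 0 0 -0.031 1;1.9 0.6 0 0 0 -0.031 1;1.9 0.6 0 0 0 -0.031 1;1.5 0.6 0 0 0 -0.031 1"
}}

```text
time_s: 18.13
tool_pos: [656.4, -107.1, 115.6]
orientation: [-0.008, 0.75, 0.662, 0.016]
force: [1.3, -0.1, -1.5]
grip_width: 20.8
```

Emit:
{"method": "carry_out", "body": {
  "steps": "0 0 0 0 0 0 1;0 0 0 0 0 0 1;0 0 0 0 0 0 1"
}}

```text
time_s: 18.38
tool_pos: [658.8, -102.9, 116.6]
orientation: [-0.008, 0.747, 0.664, 0.017]
force: [-0.5, 1.1, -1.1]
grip_width: 21.0
```

```bash
python3 p.py
```

```text
t 18.38 pos [ 658.8 -102.9  116.6] jawyaw -6.74 z [ 0.0148  0.0348 -0.9993] F [-0.55  1.14 -1.06] M [-0.1   0.04 -0.02] w 21.0
reader TCP [-205.9 -158.3] z 116.6 Fx,Fy [1.2  0.41]
```

Emit:
{"method": "carry_out", "body": {
  "steps": "0 0 -1 -0.015 0.007 0 1;0 0 -1.5 -0.012 0.005 0 1;0 0 -1.5 -0.008 0.003 0 1;0 0 -1.5 0 0 0 1;0 0 -1 0 0 0 1;0 0 0 0 0 0 1;0 0 0 0 0 0 1;0 0 0 0 0 0 1"
}}

```text
time_s: 19.05
tool_pos: [651.8, -105.0, 44.5]
orientation: [-0.001, 0.748, 0.664, -0.004]
force: [0.4, 0.8, -1.6]
grip_width: 20.8
```

```bash
python3 p.py; python3 - <<'E'
from stick import *
from workcell import imaging
c=imaging.camera("top"); np.savez("top5.npz",**c); im=c["pixels"]
cv2.imwrite("pics/top5.png",cv2.resize(im[100:260,160:360],None,fx=3.5,fy=3.5,interpolation=cv2.INTER_CUBIC))
uv,P=meas(c,(200,138,320,200))
a=np.radians(83.2); X=np.array([np.cos(a),np.sin(a)]); Y=np.array([-X[1],X[0]])
d=P[:,:2]-[664.9,-59.5]; s=d@X; y=d@Y
for q in np.arange(s.min(),s.max(),20):
    k=(s>=q)&(s<q+20)
    if k.sum()>3: print(round(q+10),k.sum(),"y",np.round(np.median(y[k]),1),"z",np.round(np.median(P[k,2]),1))
print("tip",s.max())
E
```

```text
t 19.05 pos [ 651.8 -105.    44.5] jawyaw -6.84 z [-0.008  -0.0036 -1.    ] F [ 0.39  0.83 -1.6 ] M [-0.08 -0.04  0.  ] w 20.8
reader TCP [-207.1 -151. ] z 44.5 Fx,Fy [ 0.78 -0.49]
32 8 y 3.3 z 27.5
52 67 y 10.1 z 27.3
72 67 y 8.8 z 27.2
92 68 y 10.0 z 26.7
112 111 y 9.7 z 29.5
132 8 y 12.4 z 2.0
tip 125.88992719089579
```

View pics/top5.png

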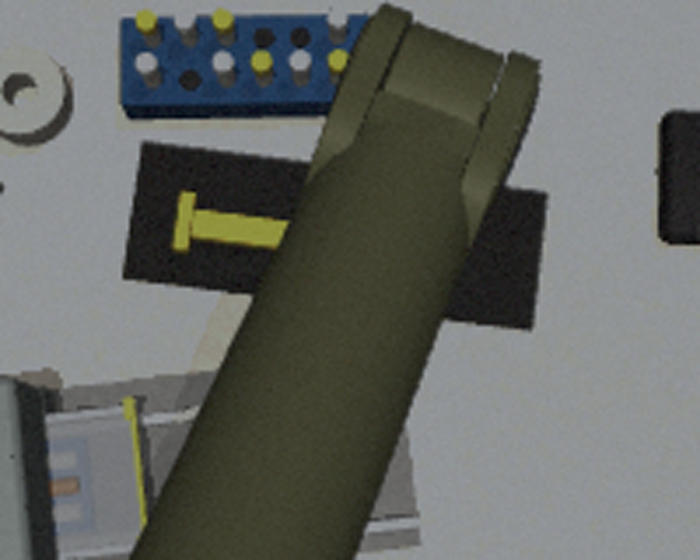

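Emit:
{"method": "carry_out", "body": {
  "steps": "0.5 0 -0.3 0.003 -0.007 0 1;0.2 0 -0.3 0 0 0 1;0 0 -0.2 0 0 0 1;0 0 -0.1 0 0 0 1;0 0 0 0 0 0 1"
}}

```text
time_s: 19.52
tool_pos: [662.1, -105.9, 38.0]
orientation: [0.002, 0.748, 0.664, 0.002]
force: [0.3, 0.6, -1.2]
grip_width: 20.8
```

```bash
python3 p.py
```

```text
t 19.52 pos [ 662.1 -105.9   38. ] jawyaw -6.86 z [ 6.e-03 -7.e-04 -1.e+00] F [ 0.29  0.61 -1.2 ] M [-0.06 -0.02 -0.03] w 20.8
reader TCP [-209.2 -161.2] z 38.0 Fx,Fy [ 0.57 -0.36]
```

Emit:
{"method": "carry_out", "body": {
  "steps": "0 0 -0.15 0 0.003 0 1;0 0 -0.15 0 0 0 1;0 0 -0.1 0 0 0 1;0 0 -0.05 0 0 0 1;0 0 0 0 0 0 1"
}}

```text
time_s: 19.93
tool_pos: [662.7, -106.1, 34.3]
orientation: [0.002, 0.748, 0.664, 0.001]
force: [-0.0, -0.5, -1.8]
grip_width: 20.8
```

```bash
python3 p.py
```

```text
t 19.93 pos [ 662.7 -106.1   34.3] jawyaw -6.86 z [ 3.8e-03 -7.0e-04 -1.0e+00] F [-0.02 -0.5  -1.77] M [-0.07  0.02 -0.01] w 20.8
reader TCP [-209.5 -161.7] z 34.3 Fx,Fy [-0.5   0.08]
```

Emit:
{"method": "carry_out", "body": {
  "steps": "0 0 -0.08 0 0.002 0 1;0 0 -0.08 0 0 0 1;0 0 -0.05 0 0 0 1;0 0 -0.05 0 0 0 1"
}}

```text
time_s: 20.27
tool_pos: [662.8, -106.1, 34.1]
orientation: [0.0, 0.748, 0.664, 0.001]
force: [-2.6, 1.0, 4.4]
grip_width: 20.8
```

```bash
python3 p.py
```

```text
t 20.27 pos [ 662.8 -106.1   34.1] jawyaw -6.86 z [ 1.8e-03  3.0e-04 -1.0e+00] F [-2.56  1.05  4.43] M [ 0.05  0.63 -0.02] w 20.8
reader TCP [-209.5 -161.9] z 34.1 Fx,Fy [1.35 2.41]
```

Seated: Fz went from -1.8 to +4.4 N. Releasing.

Emit:
{"method": "carry_out", "body": {
  "steps": "0 0 0 0 0 0 2.4;0 0 0 0 0 0 3;0 0 0 0 0 0 4;0 0 0 0 0 0 5;0 0 0 0 0 0 5.5;0 0 0 0 0 0 5.5;0 0 0.5 0 0 0 5.5;0 0 1.5 0 0 0 5.5;0 0 2.5 0 0 0 5.5;0 0 3 0 0 0 5.5;0 0 3 0 0 0 5.5;0 0 2 0 0 0 5.5"
}}

```text
time_s: 21.27
tool_pos: [658.6, -105.7, 160.8]
orientation: [-0.002, 0.749, 0.663, -0.003]
force: [1.4, 0.5, 0.3]
grip_width: 54.9
```

Emit:
{"method": "carry_out", "body": {
  "steps": "-2 -3 1 0 0 0 5.5;-2 -3 1 0 0 0 5.5;-2 -3 1 0 0 0 5.5;-2 -3 1 0 0 0 5.5;-2 -3 0 0 0 0 5.5;-2 -3 0 0 0 0 5.5;-2 -3 0 0 0 0 5.5;0 0 0 0 0 0 5.5;0 0 0 0 0 0 5.5;0 0 0 0 0 0 5.5"
}}

```text
time_s: 22.1
tool_pos: [514.8, -325.8, 227.3]
orientation: [0.01, 0.748, 0.663, 0.007]
force: [-0.4, -0.1, -0.0]
grip_width: 55.0
```

```bash
python3 p.py; python3 - <<'E'
from stick import *
from workcell import imaging
c=imaging.camera("top"); np.savez("top6.npz",**c); im=c["pixels"]
cv2.imwrite("pics/top6.png",cv2.resize(im[90:270,70:330],None,fx=3,fy=3,interpolation=cv2.INTER_CUBIC))
uv,P=meas(c,(200,138,320,200))
a=np.radians(83.2); X=np.array([np.cos(a),np.sin(a)]); Y=np.array([-X[1],X[0]])
d=P[:,:2]-[664.9,-59.5]; s=d@X; y=d@Y
for q in np.arange(s.min(),s.max(),20):
    k=(s>=q)&(s<q+20)
    if k.sum()>3: print(round(q+10),k.sum(),"y",np.round(np.median(y[k]),1),"z",np.round(np.median(P[k,2]),1))
print("tip",s.max())
c=imaging.camera("side"); im=c["pixels"]
cv2.imwrite("pics/side6.png",cv2.resize(im[100:320,90:380],None,fx=2.6,fy=2.6,interpolation=cv2.INTER_CUBIC))
E
```

```text
t 22.1 pos [ 514.8 -325.8  227.3] jawyaw -6.9 z [ 0.0239 -0.0049 -0.9997] F [-0.4  -0.13 -0.03] M [ 0.02 -0.01 -0.01] w 55.0
reader TCP [-409.4   12. ] z 227.3 Fx,Fy [-0.08  0.41]
-80 52 y 1.3 z 16.4
-60 8 y 8.3 z 12.1
-40 6 y 8.2 z 10.0
-20 50 y -0.1 z 17.0
0 69 y -1.8 z 17.0
20 69 y -0.7 z 16.7
40 68 y -1.1 z 16.8
60 65 y -2.1 z 17.4
80 71 y -1.6 z 16.9
100 75 y -2.3 z 16.7
120 79 y -2.2 z 20.7
tip 124.8347483744797
```

View pics/top6.png

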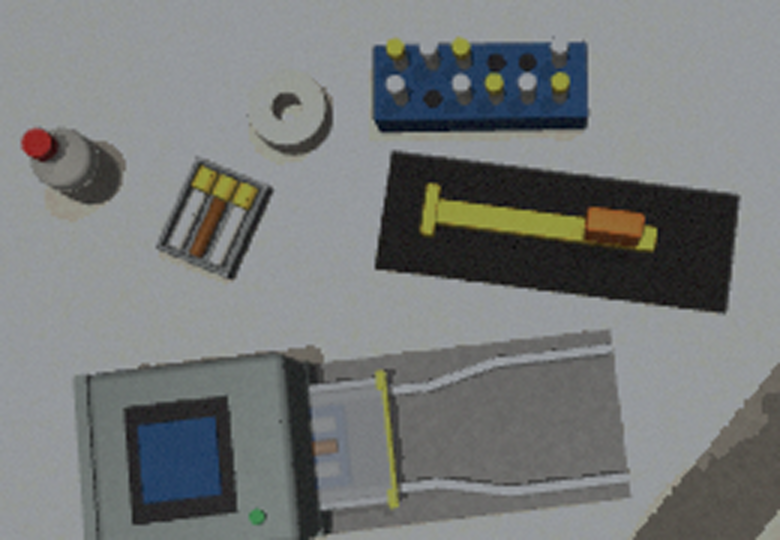

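View pics/side6.png

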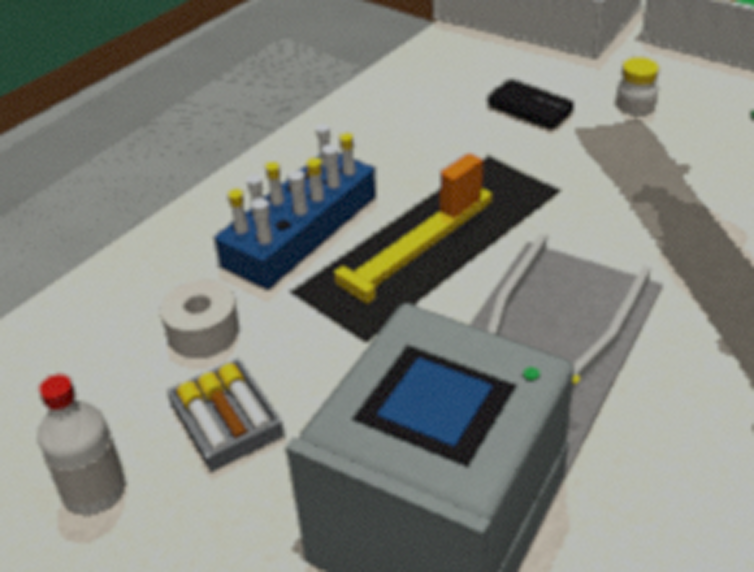

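The stick lies flat on the mat, the carrier is inside with its rear about 40 mm past the guard edge, and the bystanders haven't moved. Handing in.

```bash
python3 - <<'E'
from workcell import workorder
print(workorder.hand_in())
E
```

```text
the job is handed in; nothing more can be done
None
```

The job is done and handed in, at about 22 s of the 64 s allowed. The hand-in reports no verdict, so what follows is from my own readings.

- **Push:** I gripped the stick by its handle and pushed the carrier down the lane and under the guard with about 1–2 N of drag. It met the pad with its front face at about reader x = 132 mm.
- **Pressing home:** The reading stayed near 13–15 N for about 1.3 s, the last 0.7 s of that at 15 N. The highest reading was 15.2 N. I read the force only between moves, so short peaks within a move would not show.
- **Carrier:** After I drew the stick straight out, the carrier was visible through the guard. I put its centre at about 85 mm past the guard's mouth, against the 54 mm needed.
- **Stick:** It lies flat on the mat with its bar top level at 17 mm. It sits within about 3 mm of the mat's centre line, with its origin about 45 mm behind the mat's centre.
- **Surroundings:** In the last pictures the bystanders looked unmoved, by eye only. The gripper was raised well clear of everything.

Two checks disagreed slightly. The top and wrist cameras differed by 2–3 mm on where the handle was. The arm also drifted up to 10 mm beyond some of the commanded moves, which I corrected before contact and before laying the stick down.

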